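Four clicks on the polisher timer, then start

TASK

On the timer console (the one whose dial has a wing), push the dial's wing round with a fingertip exactly four clicks clockwise, seen from above, from where it stands; then press the round start button next to it fully in, let go and draw clear. Do not pinch the dial, only push it gently, and leave the plain speed knob on the other console and everything lying on the bench as they are.

Things in the scene. Friction and masses are not known exactly. Their poses are not given: they have to be found in the camera images.
- timer_unit: timer console, fixed: grey box 130 (its x) x 170 (its y) x 60 mm high; origin under its centre. On its flat top, 60 mm above the table: the winged dial (axis at its own x 0, y +35 mm), nine white ticks round it, one per stop, and the start button (x 0, y -55 mm).
- timer_dial: click dial on the timer console: metal disc 72 mm across, its top 71 mm above the table, with one upright straight black wing on it, 10 mm thick, from 6 mm behind the axis to 38 mm in front, its top 93 mm above the table with a white line near the outer end. Origin on the axis, 60 mm above the table. About 3 to 4 N on the wing's side, 28 mm from the axis, takes it over a click.
- timer_setting (a joint): dial angle, rad, growing clockwise from above. Nine click stops 20 degrees (0.349) apart, hard ends at 0 and 2.793; at rest at first in one of the first four stops. Past the hump midway between stops it snaps on into the next stop and stays there when let go. In the console's frame the wing points at 120 degrees (from x towards y) minus this angle.
- dial_axis (a point): on the timer dial's axis, at the height of the disc's top (71 mm above the table)
- wing_end (a point): middle of the top edge of the wing's outer end, 38 mm from the axis, 93 mm above the table. The wing points from dial_axis to here.
- button_top (a point): centre of the top of the start button: a round black cap 28 mm across in a 38 mm dark collar, its top 73 mm above the table when up, the collar's 64 mm; pressed straight down
- start_press (a joint): travel of the start button, m: 0 up, 0.005 fully in; 2.5 N starts it moving, 5 N takes it fully in, and it springs back up when released
- speed_unit: speed console, fixed, not to be used: same grey box with a plain round black knob (no wing) 48 mm across on a 72 mm metal disc, top 93 mm above the table, where the timer has its dial, and a steel toggle 16 mm high in place of the button; origin under its centre. The two consoles may have changed places.
- knob_rim (a point): a point on the disc of the speed knob, 34 mm from its axis, which turns with it
- solder_board: terracotta-coloured honeycomb soldering board, a slab 150 x 80 x 14 mm lying between the two consoles; origin under its centre, long side along its x; loose, to be left alone
- signet_ring: silver-grey finger ring, 23 mm across, lying on the soldering board; origin under its centre; loose, to be left alone
- bezel: small round brass ring, 20 mm across, 5 mm high, lying on the soldering board; origin under its centre; loose, to be left alone
- charcoal_block: black block 100 x 55 x 30 mm lying behind the soldering board, farther from the robot; origin under its centre, long side along its x; loose, to be left alone
- beaker: open glass cup, 68 mm across, 85 mm high, standing beyond the consoles; origin under its centre; loose, to be left alone
- torch: torch handpiece with black barrel and brass bands, 215 mm long, 26 mm thick, lying beyond the consoles; origin under the middle, nozzle to its +x; loose, to be left alone
- scriber: scriber with plastic handle, 170 mm long, 26 mm thick, lying beyond the consoles; origin under the middle, handle to its -x; loose, to be left alone
There are look-alikes about, which are no part of the job. Leave any pink look-alike of the timer_unit alone.

How it is judged:
On the way, in this order (a step that is already met when the one before it is completed fails the run):
1. the timer dial stands four clicks clockwise of its start (distance of wing_end from where it was at the start of the episode between 0.0457 and 0.0518 m), for 0.2 s.
2. the start button is pressed fully in with the dial at the fourth click (all of step 1 and value of joint start_press above 0.004 m), for 0.05 s.
At the end, for the whole second after the job is handed in: The timer dial rests four clicks (80 degrees) clockwise of where it started, within 0.3 click (6 degrees), after the start button was pressed at least 4 of its 5 mm with the dial there; the button is up again (all of step 1 and velocity of joint timer_setting between -0.05 and 0.05 rad/s and value of joint start_press below 0.0015 m); the robot touches nothing.
It fails at once if the dial is pinched or forced: more than 25 N of contact between fingers and dial (contact force between the fingers and timer_dial above 25 N).
It fails at once if the speed knob is turned (more than 5 mm at its rim) (distance of knob_rim from where it was at the start of the episode above 0.005 m).
It fails at once if something lying on the bench is moved or lifted (more than 15 mm) (distance of any of solder_board, signet_ring, bezel, charcoal_block, beaker, torch, scriber from where it was at the start of the episode above 0.015 m).
It also fails if it takes over 45 s, if anything falls off the work surface, if the arm or the gripper's body presses on something with over 40 N, if the wrist force passes 120 N, or if a joint passes its speed limit or range.

ROBOT

A 7-joint arm with a two-finger parallel gripper is mounted at the origin on the work surface. World frame = base frame: x ahead of the robot, y to its left, z up, the work surface at z = 0. Lengths are in m, angles in rad, forces in N, time in s.
With the tool pointing down it reaches from about 0.425 to 0.925 m from the base axis. Payload 6.8 kg.
Tool frame: the origin (TCP) lies midway between the tips of the shut fingers; the grasp point (between the pads) lies r.grip_point_offset behind it (r.grip_point_offset is the distance from the TCP to the grasp point, in m); z points along the fingers, y is the direction in which the jaws open and shut (so a half turn about z gives the same grasp; the last joint's range is limited). The gripper opens to 85 mm and grips with 20 to 120 N. Pads are 22 mm wide; open, the fingers measure 114 mm over their backs; the gripper's body (76 mm by 85 mm) begins 54 mm behind the grasp point. The pads swing forward as they close: fully open they stand 13 mm farther back than shut.
Start: joints at [-1.368, 0.477, 0.022, 1.555, -0.011, 1.109, -0.083], TCP at [0.206, 0.643, 0.231] pointing down, gripper open.
Joint ranges: [-2.96, 2.96], [-0.34, 2.1], [-1.41, 1.46], [0.24, 2.44], [-1.37, 4.51], [0.17, 1.92], [-2.96, 2.96]. Speed limits (rad/s): [2.39, 2.39, 3.14, 3.14, 3.14, 3.14, 3.14].

INTERFACE

Orientations are given as a rotation vector (axis times angle).
In Python, from bench import r gives the robot as it stands. The module is installed in compiled form; this text tells all that it offers.
- The arm moves only by the tool play_rows, never from a script. Its argument "deltas" is a list of rows, each a list of 3 entries, a list of its own where there are three numbers: the finger opening in mm, from 0 to 85.4, then the shift along the tool's x, y, z in mm, then the turn, a rotation vector about the tool's x, y, z in rad. A call has 1 to 8 rows; each row is the pose to reach, as a shift and turn from the pose measured when the call began, along the tool's axes at that moment; what a row does not reach only later rows make up. A row lasts 1/8 s, in which the tool goes at most 62.5 mm and 10.7 degrees, less where a joint would pass 70% of its speed; a pose out of reach is approached as far as the arm can. A call with a gripper value outside its range is refused whole. The fingers move at their own pace and stop on an object; "squeeze" is the grip in N (left out, the last holds). Time passes only in rows, so rows that repeat a pose let the fingers close. It gives the time, the measured TCP pose, the force and the opening at its end, in the units of the state.
- r.get_obs(): the state, without advancing time (a new reading comes with each control period).
- r.grab_frame(name): name is "scene" or "top" or "wrist"; returns (picture, depth): 480x640x3 uint8, red, green, blue; 480x640 float32, m along the optical axis (not along the pixel's ray), 0 where there is no reading.
- r.camera_model(name): a dict with "mtx" (3x3 intrinsics, pixels), "rvec" (rotation vector, rad) and "tvec" (3), from world to camera coordinates, as OpenCV has them; the wrist camera has in their place "T_tool_cam" (4x4, takes a point from camera to tool coordinates, whose origin is the TCP and whose axes are the flange's). Camera axes: x right, y down, z forward; pixel columns grow to the right and rows downward; lengths in m; the calibration is good to about 2 mm. A picture is of the moment at which its call begins: read the wrist's pose just before it. camera_model takes no time and is no camera call.
- r.hand_in(): hands the job in, once; it reports no verdict.
The state is a dict: "clock": time; "joints": joint angles; "qvel": joint speeds; "tau": joint torques, N m; "tcp_pos": TCP position; "orientation": TCP orientation; "contact_force": force on the tool from outside, world axes, zero at the start; "moment": the same for the moment, N m; "grip_width": finger opening in m.
Only numpy, scipy, OpenCV 4.12 (cv2) and the standard library are available. Lean on these libraries where they do the work, as an engineer would, in place of code of your own. Each camera call takes 0.05 s, during which the arm holds its last target. There are 200 camera calls.

## Working session

There is one attempt and no reset: what is moved stays moved. The work goes in short steps, Python scripts to look and compute and a tool call to move; the robot and the scene stay as the last step left them, time stands still between calls to the robot, and variables do not carry over. Pictures are saved under pics/ and viewed, about 8 in all and at most 12, crops included, and the job is handed in when it is done.

Besides the shell and the picture viewer there is one more tool, called after "Request:" by a JSON object that holds its "name" and its "arguments". play_rows: Moves the arm, as the interface text tells. Its arguments: {"type":"object","properties":{"deltas":{"type":"array"},"squeeze":{"type":"number"}},"required":["deltas"]}

```bash
mkdir -p pics; python3 - <<'E'
from bench import r
import cv2,numpy as np
print(r.get_obs(), r.grip_point_offset)
for n in("top","scene"):
    p,d=r.grab_frame(n); cv2.imwrite(f"pics/{n}0.png",p[...,::-1]); np.savez(f"{n}0.npz",p=p,d=d)
    print(n,r.camera_model(n))
E
```

```text
{'clock': 0.0, 'joints': array([-1.36811467,  0.47779237,  0.02233588,  1.55644365, -0.01150586,
        1.10931373, -0.08308147]), 'qvel': array([ 3.88912076e-04,  5.64685231e-05,  2.42521735e-03, -1.45524599e-03,
        1.23808212e-03, -4.51282527e-04,  7.81878145e-04]), 'tau': array([-5.16722284e-04, -5.96446073e+01,  1.60778783e+00, -2.81201559e+01,
        1.25035390e-02,  9.11889510e-03,  1.34228975e-07]), 'tcp_pos': array([0.20624594, 0.64209605, 0.23033412]), 'orientation': array([-4.86124590e-01, -3.10359547e+00,  2.86256784e-03]), 'contact_force': array([ 0.82313267, -0.15596735, -0.44133698]), 'moment': array([ 0.0374948 ,  0.05581572, -0.02958077]), 'grip_width': 0.08551614656023004} 0.0187
top {'mtx': array([[615.61019941,   0.        , 316.73396188],
       [  0.        , 615.61019941, 229.3528411 ],
       [  0.        ,   0.        ,   1.        ]]), 'rvec': array([ 2.19395596, -2.20526381,  0.06681202]), 'tvec': array([-0.01347999,  0.50950943,  1.40842042])}
scene {'mtx': array([[509.60891263,   0.        , 314.7773089 ],
       [  0.        , 509.60891263, 241.10057868],
       [  0.        ,   0.        ,   1.        ]]), 'rvec': array([ 2.15734427,  0.97368146, -0.4111825 ]), 'tvec': array([-0.35606009, -0.22631001,  1.17983965])}
```

View pics/top0.png

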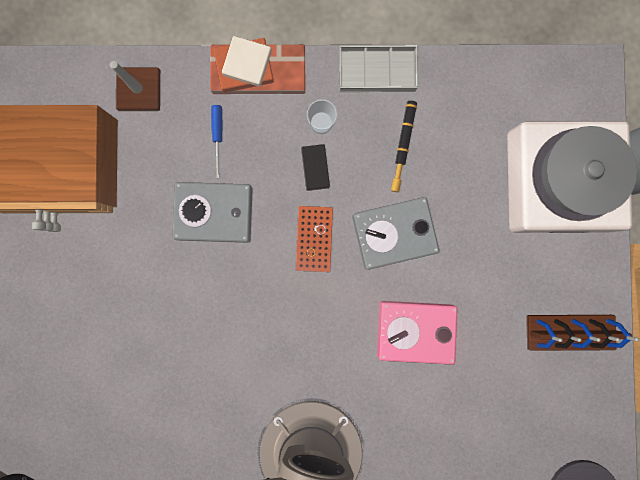

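View pics/scene0.png

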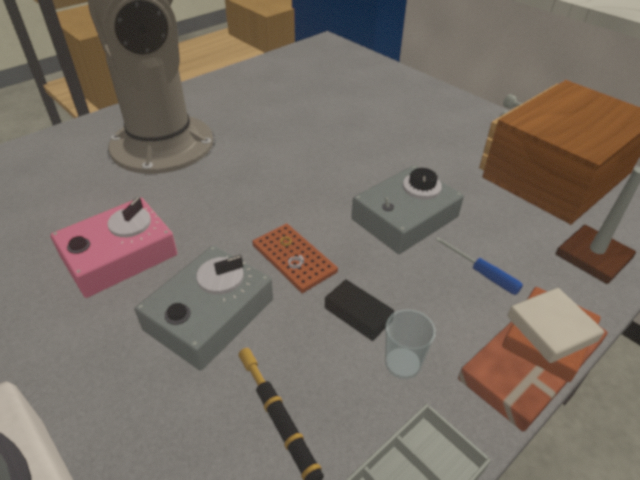

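Candidates for the timer in the top view are the grey winged console (396,233), the pink winged console (418,333), which is the look-alike, and the grey console with a plain knob (213,211), which is the speed unit. The grey winged one fits the description. Next I'll measure it and confirm it in a crop.

```bash
cat > h.py <<'E'
from bench import r
import cv2,numpy as np
from scipy.spatial.transform import Rotation as R
def cam(n):
    c=r.camera_model(n); return c["mtx"],cv2.Rodrigues(np.array(c["rvec"]))[0],np.array(c["tvec"])
def ray(n,uv,z):
    K,Rm,t=cam(n); C=-Rm.T@t
    d=(np.linalg.inv(K)@np.c_[np.atleast_2d(uv),np.ones(len(np.atleast_2d(uv)))].T).T@Rm
    return C+d*((z-C[2])/d[:,2])[:,None]
def proj(n,X):
    K,Rm,t=cam(n); return cv2.projectPoints(np.atleast_2d(np.float64(X)),cv2.Rodrigues(Rm)[0],t,K,None)[0][:,0]
E
cat > m.py <<'E'
from h import *
print(proj("top",[[0,0,0],[.206,.642,.23]]))
p=np.load("top0.npz")["p"]; hsv=cv2.cvtColor(p,cv2.COLOR_RGB2HSV)
x0,y0=345,190; c=p[y0:275,x0:445]; g=c.max(2)
def blobs(m,a0,a1):
    n,l,s,cc=cv2.connectedComponentsWithStats(m.astype(np.uint8))
    return [(s[i,4],cc[i]+[x0,y0],(l==i)) for i in range(1,n) if a0<s[i,4]<a1]
dark=blobs(g<70,25,600); 
for a,cc,m in dark: print("dark",a,cc.round(1))
for a,cc,m in blobs(c.min(2)>185,200,3000): 
    cn=cv2.findContours(m.astype(np.uint8),0,2)[0][0]; e=cv2.minEnclosingCircle(cn); h=cv2.fitEllipse(cv2.convexHull(cn)); print("white",a,np.array(e[0])+[x0,y0],e[1],h, ray("top",np.array(h[0])+[x0,y0],.071))
# box hue
print(hsv[265,380],hsv[205,410],hsv[280,380])
big=cv2.resize(c[...,::-1],None,fx=7,fy=7,interpolation=2); cv2.imwrite("pics/crop1.png",big)
s=np.load("scene0.npz")["p"][235:370,130:280]; cv2.imwrite("pics/crop2.png",cv2.resize(s[...,::-1],None,fx=4,fy=4,interpolation=2))
E
python3 m.py
```

```text
[[310.8419595  452.05566259]
 [-23.71720784 382.82726035]]
dark 130 [420.9 226.8]
dark 60 [377.4 234. ]
white 679 [381.27391434 235.94347763] 15.923009872436523 ((36.319522857666016, 45.98758316040039), (31.3701114654541, 31.580768585205078), 68.530517578125) [[ 0.49102006 -0.15862917  0.071     ]]
[135   4 126] [ 83   7 151] [173  15 155]
```

View pics/crop1.png

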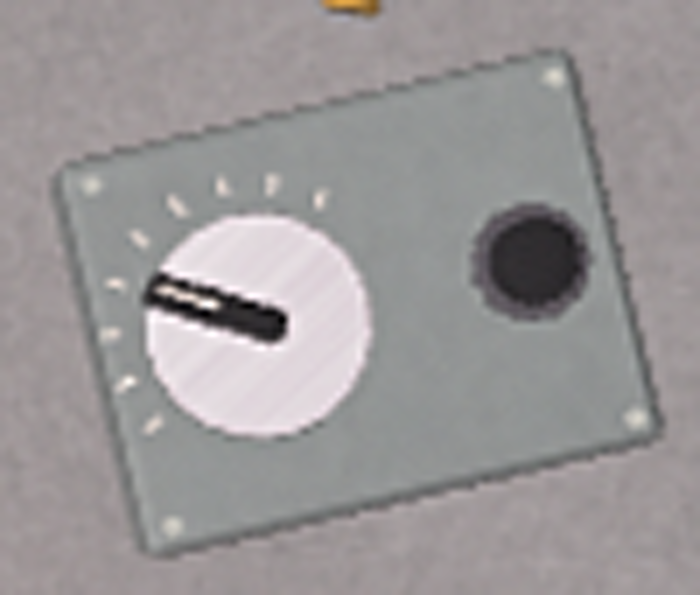

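The crop shows one straight black wing with a white line, at about the 4th of 9 ticks counted clockwise, and a black button with a dark collar. So this is the timer.

```bash
cat >> h.py <<'E'
W=lambda a:(a+np.pi)%(2*np.pi)-np.pi
def plan(A,rows):
    """rows: (tcp xyz world, yaw of tool x (rad)); prints deltas from measured pose"""
    o=r.get_obs(); Rt=R.from_rotvec(o["orientation"]); 
    for p,yaw in rows:
        T=R.from_matrix(np.c_[[np.cos(yaw),np.sin(yaw),0],[np.sin(yaw),-np.cos(yaw),0],[0,0,-1]])
        print((Rt.inv().apply(np.array(p)-o["tcp_pos"])*1e3).round(1),(Rt.inv()*T).as_rotvec().round(3))
E
cat > m2.py <<'E'
from h import *
p=np.load("top0.npz")["p"]; x0,y0=345,190
A=ray("top",[[381.32,235.99]],.071)[0]; B=ray("top",[[420.9,226.8]],.073)[0]
d=(A-B)[:2]; yaw=np.arctan2(d[1],d[0])-np.pi/2
print("A",A,"B",B,"dist",np.linalg.norm(d),"yaw",np.degrees(yaw))
# depth check
D=np.load("top0.npz")["d"]; print(D[245,388],D[227,421])
# wing: dark + enclosed white line, pixels in disc region
g=p[y0:275,x0:445].max(2); yy,xx=np.mgrid[y0:275,x0:445]
m=(g<140)&(np.hypot(xx-381.3,yy-236)<15)
m=cv2.morphologyEx(m.astype(np.uint8),cv2.MORPH_CLOSE,np.ones((4,4)))
pts=np.argwhere(m)[:,::-1]+[x0,y0]; w=ray("top",pts,.093)[:,:2]
c=w.mean(0);u=np.linalg.svd(w-c)[2][0]; u*=np.sign(u@(c-A[:2]))
print("wing dir deg",np.degrees(np.arctan2(u[1],u[0])),"centre",c-A[:2],"axis offset",np.cross(u,c-A[:2]),"along",((w-A[:2])@u).min(),((w-A[:2])@u).max(),len(pts))
print("setting (stops)",(120-np.degrees(W(np.arctan2(u[1],u[0])-yaw)))/20)
# scene cross-check: project A and button
print(proj("scene",[A,B]))
o=r.get_obs(); print(R.from_rotvec(o["orientation"]).as_matrix().round(3))
E
python3 m2.py
```

```text
A [ 0.49101469 -0.15863017  0.071     ] B [ 0.51087406 -0.24641376  0.073     ] dist 0.09000196233238143 yaw 12.747496623069853
1.3633376 1.3660469
wing dir deg 73.3572125621917 centre [0.00131874 0.01173518] axis offset 0.0020975024632145954 along -0.008857193936560074 0.03185131703753851 95
setting (stops) 2.969514203043908
[[218.77067358 272.26256728]
 [175.18843678 308.32938025]]
[[-0.952  0.306 -0.   ]
 [ 0.306  0.952 -0.002]
 [-0.    -0.002 -1.   ]]m2.py:14: DeprecationWarning: Arrays of 2-dimensional vectors are deprecated. Use arrays of 3-dimensional vectors instead. (deprecated in NumPy 2.0)
  print("wing dir deg",np.degrees(np.arctan2(u[1],u[0])),"centre",c-A[:2],"axis offset",np.cross(u,c-A[:2]),"along",((w-A[:2])@u).min(),((w-A[:2])@u).max(),len(pts))
```

View pics/crop2.png

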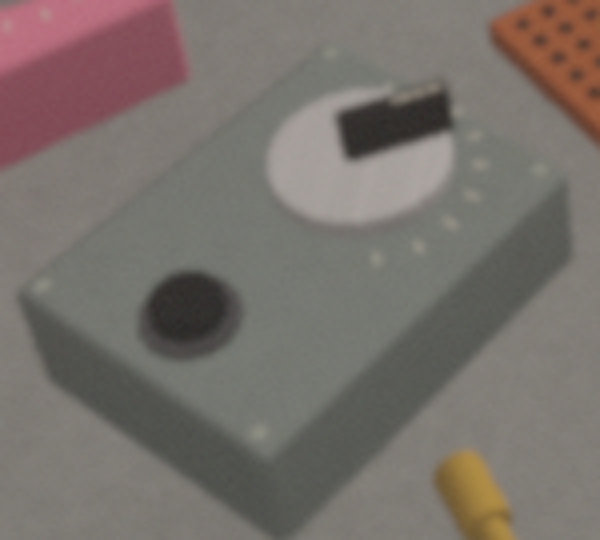

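```bash
cat > pl.py <<'E'
from h import *
A=np.array([.49101,-.15863]); B=np.array([.51087,-.24641]); w0=np.radians(72.75)
def tgt(cw,gap,z,rad=.028):
    a=w0-np.radians(cw); u=np.array([np.cos(a),np.sin(a)]); n=np.array([-u[1],u[0]])
    return (*(A+rad*u+(.016+gap)*n),z),a+np.pi/2
E
python3 - <<'E'
from pl import *
plan(A,[tgt(0,.014,.2),tgt(0,.014,.14),tgt(0,.014,.079)])
E
```

```text
[-485.7 -647.6   31.5] [-0.002  0.    -0.01 ]
[-485.7 -647.6   91.5] [-0.002  0.    -0.01 ]
[-485.7 -647.5  152.5] [-0.002  0.    -0.01 ]
```

Request:
{"name": "play_rows", "arguments": {"deltas": [[0, [-40, -40, 0], [0, 0, 0]], [0, [-84, -84, 5], [0, 0, 0]], [0, [-128, -128, 10], [0, 0, 0]], [0, [-172, -172, 15], [0, 0, 0]], [0, [-216, -216, 20], [0, 0, 0]], [0, [-260, -260, 20], [0, 0, 0]], [0, [-300, -304, 25], [0, 0, 0]], [0, [-330, -350, 30], [0, 0, 0]]], "squeeze": 20}}

```text
clock: 1.1
tcp_pos: [0.4143, 0.2058, 0.2009]
orientation: [0.488, 3.103, -0.002]
contact_force: [0.6, -0.1, -0.6]
grip_width: -0.0
```

```bash
python3 - <<'E'
from pl import *
print(r.get_obs()["joints"]); plan(A,[tgt(0,.014,.2),tgt(0,.014,.14),tgt(0,.014,.079)])
E
```

```text
[-0.78709264  0.15990369  0.21180061  2.08925491 -0.04108617  0.8971128
  0.70661889]
[-154.5 -295.6    1.5] [-0.001  0.001 -0.011]
[-154.5 -295.5   61.5] [-0.001  0.001 -0.011]
[-154.5 -295.4  122.5] [-0.001  0.001 -0.011]
```

Request:
{"name": "play_rows", "arguments": {"deltas": [[0, [-25, -48, 0], [0, 0, 0]], [0, [-50, -96, 0], [0, 0, 0]], [0, [-75, -144, 0], [0, 0, 0]], [0, [-100, -192, 0], [0, 0, 0]], [0, [-125, -240, 0], [0, 0, 0]], [0, [-145, -280, 0], [0, 0, -0.01]], [0, [-154, -295, 20], [0, 0, -0.01]], [0, [-154, -295, 60], [0, 0, -0.01]]]}}

```text
clock: 2.1
tcp_pos: [0.4718, -0.1244, 0.1419]
orientation: [0.476, 3.101, -0.003]
contact_force: [0.7, 0.8, -0.3]
grip_width: 0.0001
```

```bash
python3 - <<'E'
from pl import *
print(r.get_obs()["joints"]); plan(A,[tgt(0,.014,.079)])
p,d=r.grab_frame("wrist"); cv2.imwrite("pics/w1.png",p[...,::-1])
c=r.camera_model("wrist"); print(c)
o=r.get_obs(); T=np.eye(4);T[:3,:3]=R.from_rotvec(o["orientation"]).as_matrix();T[:3,3]=o["tcp_pos"]; M=np.linalg.inv(T@c["T_tool_cam"])
for X in [(*A,.071),(*B,.073),(*(A+.038*np.array([np.cos(w0),np.sin(w0)])),.093)]:
    q=c["mtx"]@(M@np.r_[X,1])[:3]; print(q[:2]/q[2])
E
```

```text
[-0.25042914  0.30275337  0.4516449   2.10705449 -0.18682621  0.76477982
  1.58413395]
[ 1.8  1.  62.9] [-0.001  0.005 -0.004]
{'mtx': array([[359.81491453,   0.        , 316.59811123],
       [  0.        , 359.81491453, 239.04680379],
       [  0.        ,   0.        ,   1.        ]]), 'T_tool_cam': array([[-5.94715774e-04, -9.60521197e-01, -2.78206178e-01,
         7.14143253e-02],
       [ 9.99999751e-01, -4.65825457e-04, -5.29392993e-04,
         1.27076887e-04],
       [ 3.78897671e-04, -2.78206423e-01,  9.60521235e-01,
        -1.43078727e-01],
       [ 0.00000000e+00,  0.00000000e+00,  0.00000000e+00,
         1.00000000e+00]])}
[273.94936778 305.66863224]
[159.30219994 368.47705144]
[335.09573247 322.80350932]
```

View pics/w1.png

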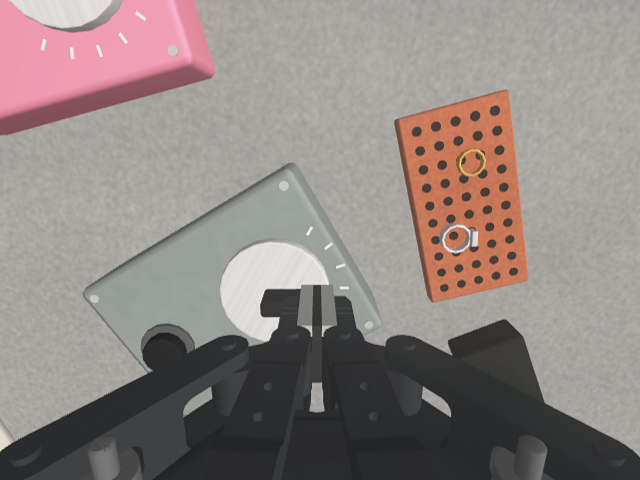

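```bash
cat > wv.py <<'E'
from pl import *
def wcam():
    c=r.camera_model("wrist"); o=r.get_obs(); T=np.eye(4);T[:3,:3]=R.from_rotvec(o["orientation"]).as_matrix();T[:3,3]=o["tcp_pos"]; return c["mtx"],T@c["T_tool_cam"],o
def wray(K,T,uv,z):
    d=np.c_[np.atleast_2d(uv),np.ones(len(np.atleast_2d(uv)))]@np.linalg.inv(K).T@T[:3,:3].T; return T[:3,3]+d*((z-T[2,3])/d[:,2])[:,None]
E
python3 - <<'E'
from wv import *
K,T,o=wcam(); print(o["tcp_pos"],o["qvel"].round(3)); p,d=r.grab_frame("wrist"); np.savez("w2.npz",p=p,d=d,T=T)
print(r.get_obs()["tcp_pos"])
# disc upper arc, button cap circle
g=p.min(2).astype(int)
m=((g>195)&(np.indices(g.shape)[0]>235)&(np.indices(g.shape)[0]<340)&(np.indices(g.shape)[1]>215)&(np.indices(g.shape)[1]<330)).astype(np.uint8)
n,l,s,cc=cv2.connectedComponentsWithStats(m); i=1+s[1:,4].argmax(); print("disc",s[i])
pts=np.argwhere(l==i)[:,::-1]; hull=cv2.convexHull(pts.astype(np.int32))[:,0]
hull=hull[hull[:,1]<285]
X=wray(K,T,hull,.071)[:,:2]; 
from scipy.optimize import least_squares
f=least_squares(lambda q:np.hypot(*(X-q[:2]).T)-q[2],[*A,.036]); print("disc circle",f.x,"rms",np.sqrt((f.fun**2).mean()))
m=((p.max(2)<48)&(np.indices(g.shape)[0]>325)&(np.indices(g.shape)[0]<372)&(np.indices(g.shape)[1]>140)&(np.indices(g.shape)[1]<190)).astype(np.uint8)
n,l,s,cc=cv2.connectedComponentsWithStats(m);i=1+s[1:,4].argmax();print("btn",s[i],cc[i],wray(K,T,cc[i],.073),"expected",B)
for u,v in((250,270),(165,345),(250,120)): print(d[v,u], (T@np.r_[np.linalg.inv(K)@[u,v,1]*d[v,u],1])[:3])
E
```

```text
[ 0.46773025 -0.12260304  0.13667003] [-0.032 -0.043 -0.013  0.013  0.065  0.156 -0.071]
[ 0.46734076 -0.12215258  0.13835071]
disc [ 218  252  107   88 5078]
disc circle [ 0.49072677 -0.15817646  0.03564753] rms 0.0002969229152618666
btn [ 141  344   49   28 1111] [164.20522052 359.5859586 ] [[ 0.50556509 -0.24048038  0.073     ]] expected [ 0.51087 -0.24641]
0.22396202 [ 0.46395102 -0.16508128  0.07009734]
0.24389268 [ 0.49906341 -0.24033726  0.06553774]
0.26540664 [ 0.37412965 -0.14525219  0.00095211]
```

```bash
python3 - <<'E'
from pl import *
plan(A,[tgt(0,.014,.079)])
E
```

```text
[-3.8  0.4 59.3] [-0.003 -0.007 -0.002]
```

Request:
{"name": "play_rows", "arguments": {"deltas": [[0, [0, 0, 25], [0, 0, 0]], [0, [-2, 0, 45], [0, 0, 0]], [0, [-2, 0, 59], [0, 0, 0]], [0, [-2, 0, 59], [0, 0, 0]], [0, [-2, 0, 59], [0, 0, 0]]]}}

```text
clock: 2.82
tcp_pos: [0.4693, -0.1229, 0.0801]
orientation: [-0.472, -3.1, 0.004]
contact_force: [-0.7, -0.4, 0.1]
grip_width: 0.0003
```

```bash
python3 - <<'E'
from pl import *
o=r.get_obs();print(o["tcp_pos"],o["qvel"].round(3),o["contact_force"])
for cw in (0,10,20,30,40): plan(A,[tgt(cw,.0 if cw else .014,.079)])
E
```

```text
[ 0.46932324 -0.12287783  0.08014273] [ 0.    -0.006  0.    -0.001 -0.004 -0.004  0.003] [-0.72853678 -0.4271699   0.05527643]
[-1.3  0.3  1.1] [-0.003 -0.006 -0.001]
[-20.4   2.7   1. ] [-0.004 -0.005  0.173]
[-25.9   4.1   1. ] [-0.004 -0.005  0.348]
[-31.5   4.6   1. ] [-0.005 -0.005  0.522]
[-37.1   4.1   0.9] [-0.005 -0.004  0.697]
```

Request:
{"name": "play_rows", "arguments": {"deltas": [[0, [-6, 0, 1], [0, 0, 0]], [0, [-11, 1, 1], [0, 0, 0]], [0, [-14, 1, 1], [0, 0, 0]], [0, [-16, 2, 1], [0, 0, 0.05]], [0, [-18, 2, 1], [0, 0, 0.1]], [0, [-20, 3, 1], [0, 0, 0.15]], [0, [-22, 3, 1], [0, 0, 0.22]], [0, [-22.5, 3, 1], [0, 0, 0.25]]]}}

```text
clock: 3.82
tcp_pos: [0.4912, -0.1262, 0.0788]
orientation: [-0.856, -3.016, 0.004]
contact_force: [-0.6, -0.2, -0.4]
grip_width: -0.0001
```

```bash
cat > chk.py <<'E'
from pl import *
import sys
p,d=r.grab_frame("top"); x0,y0=345,190; c=p[y0:275,x0:445]
cv2.imwrite(f"pics/{sys.argv[1]}.png",cv2.resize(c[...,::-1],None,fx=7,fy=7,interpolation=2))
o=r.get_obs();a=R.from_rotvec(o["orientation"]).as_matrix()[:,0];print(o["tcp_pos"],o["contact_force"].round(1),"finger cw",np.degrees(W(w0+np.pi/2-np.arctan2(a[1],a[0]))), o["joints"].round(2))
for cw in map(float,sys.argv[2:]): print(cw,end=" ");plan(A,[tgt(cw,0,.079)])
E
python3 chk.py c3 10 20 25 30 35 40 
```

```text
[ 0.49187992 -0.12662604  0.07897466] [ 0.1 -0.3  0.4] finger cw 14.50968988449641 [-0.24  0.45  0.46  2.1  -0.32  0.66  1.45]
10.0 [ 2. -1. -0.] [-0.004 -0.005 -0.079]
20.0 [-2.9  1.7 -0. ] [-0.005 -0.004  0.096]
25.0 [-5.5  2.8 -0.1] [-0.005 -0.004  0.183]
30.0 [-8.2  3.6 -0.1] [-0.005 -0.004  0.27 ]
35.0 [-10.9   4.2  -0.1] [-0.005 -0.004  0.358]
40.0 [-13.7   4.5  -0.1] [-0.005 -0.003  0.445]
```

View pics/c3.png

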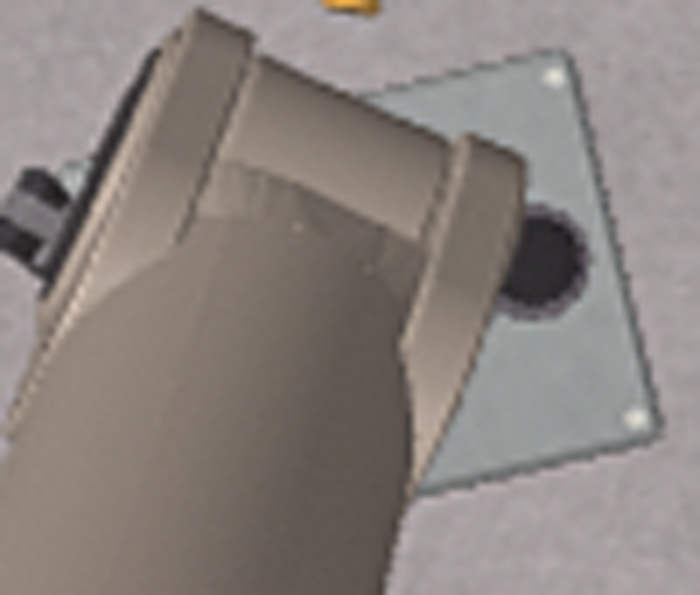

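The arm hides the dial in the top view, so I'll use the scene camera.

```bash
sed -i 's/grab_frame("top"); x0,y0=345,190; c=p\[y0:275,x0:445\]/grab_frame("scene"); w_,_=r.grab_frame("wrist"); c=np.hstack([p[225:345,155:275],cv2.resize(w_[200:380,200:440],(160,120))])/; s/fx=7,fy=7/fx=2.8,fy=2.8/' chk.py; python3 chk.py c4
```

```text
[ 0.49226567 -0.12698779  0.07915747] [-0.4 -0.5 -0.6] finger cw 14.375296390699079 [-0.24  0.45  0.46  2.1  -0.32  0.66  1.45]
```

View pics/c4.png

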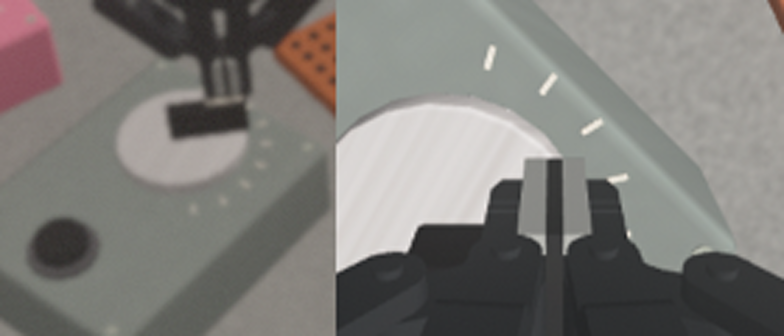

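```bash
cat > se.py <<'E'
from pl import *
# expected px in the c4-style crop of the wing's outer top end, for each cw
for cw in (0,10,20,30,40,50,60,70,80,90,100):
    a=w0-np.radians(cw);u=np.array([np.cos(a),np.sin(a),0]);q=np.r_[A,.093]
    P=proj("scene",[q+.038*u,q-.006*u]); P2=(P-[155,225]+[1,2])*2.8; print(cw,P2.round(0).tolist())
E
python3 se.py
```

```text
0 [[243.0, 90.0], [166.0, 113.0]]
10 [[246.0, 98.0], [165.0, 112.0]]
20 [[247.0, 107.0], [165.0, 111.0]]
30 [[245.0, 115.0], [165.0, 109.0]]
40 [[242.0, 124.0], [166.0, 108.0]]
50 [[236.0, 133.0], [167.0, 107.0]]
60 [[229.0, 140.0], [168.0, 106.0]]
70 [[219.0, 147.0], [170.0, 104.0]]
80 [[209.0, 153.0], [171.0, 104.0]]
90 [[197.0, 158.0], [173.0, 103.0]]
100 [[184.0, 161.0], [175.0, 103.0]]
```

Request:
{"name": "play_rows", "arguments": {"deltas": [[0, [-2.9, 1.7, 0], [0, 0, 0.096]], [0, [-4.2, 2.3, 0], [0, 0, 0.14]], [0, [-5.5, 2.8, 0], [0, 0, 0.183]], [0, [-6.9, 3.2, 0], [0, 0, 0.226]], [0, [-8.2, 3.6, 0], [0, 0, 0.27]], [0, [-9.3, 3.9, 0], [0, 0, 0.305]], [0, [-10.4, 4.1, 0], [0, 0, 0.34]], [0, [-10.4, 4.1, 0], [0, 0, 0.34]]]}}

```text
clock: 4.97
tcp_pos: [0.5039, -0.1293, 0.0792]
orientation: [-1.354, -2.832, 0.007]
contact_force: [0.3, -0.7, 0.5]
grip_width: 0.0003
```

```bash
python3 chk.py c5 40 45 50 54
```

```text
[ 0.5036958  -0.12928592  0.07924249] [-0.2 -0.3  0.3] finger cw 33.83514685658004 [-0.31  0.49  0.55  2.08 -0.39  0.68  1.19]
40.0 [-2.   1.3  0.2] [-0.005 -0.001  0.108]
45.0 [-4.6  2.3  0.2] [-0.005 -0.     0.195]
50.0 [-7.3  3.   0.2] [-0.005 -0.     0.282]
54.0 [-9.5  3.5  0.2] [-0.005  0.     0.352]
```

Request:
{"name": "play_rows", "arguments": {"deltas": [[0, [-2, 1.3, 0], [0, 0, 0.108]], [0, [-3.3, 1.8, 0], [0, 0, 0.15]], [0, [-4.6, 2.3, 0], [0, 0, 0.195]], [0, [-6, 2.7, 0], [0, 0, 0.24]], [0, [-7.3, 3, 0], [0, 0, 0.282]], [0, [-8.4, 3.3, 0], [0, 0, 0.317]], [0, [-9.5, 3.5, 0], [0, 0, 0.352]], [0, [-9.5, 3.5, 0], [0, 0, 0.352]]]}}

```text
clock: 6.08
tcp_pos: [0.5128, -0.1351, 0.0793]
orientation: [-1.83, -2.552, 0.008]
contact_force: [-0.2, -0.2, 0.6]
grip_width: -0.0003
```

```bash
python3 chk.py c6 60 65 70 74
```

```text
[ 0.51263546 -0.13515058  0.07931557] [0.5 0.4 0.1] finger cw 54.0057512307116 [-0.36  0.53  0.64  2.06 -0.47  0.71  0.91]
60.0 [-2.3  1.5  0.3] [-0.005  0.002  0.105]
65.0 [-4.9  2.5  0.3] [-0.005  0.002  0.192]
70.0 [-7.6  3.3  0.3] [-0.004  0.003  0.279]
74.0 [-9.8  3.8  0.3] [-0.004  0.003  0.349]
```

View pics/c6.png

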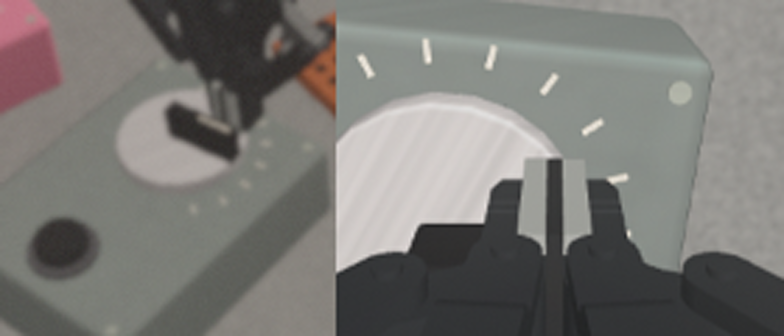

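The left half of the image shows the wing's top edge from (168,103) to about (236,138), which matches 60°, or three clicks. One more to go.

Request:
{"name": "play_rows", "arguments": {"deltas": [[0, [-2.3, 1.5, 0], [0, 0, 0.105]], [0, [-3.6, 2, 0], [0, 0, 0.15]], [0, [-4.9, 2.5, 0], [0, 0, 0.192]], [0, [-6.3, 2.9, 0], [0, 0, 0.236]], [0, [-7.6, 3.3, 0], [0, 0, 0.279]], [0, [-8.7, 3.6, 0], [0, 0, 0.314]], [0, [-9.8, 3.8, 0], [0, 0, 0.349]], [0, [-9.8, 3.8, 0], [0, 0, 0.349]]]}}

```text
clock: 7.18
tcp_pos: [0.5196, -0.1439, 0.0794]
orientation: [2.245, 2.196, -0.009]
contact_force: [0.4, 0.7, 0.1]
grip_width: -0.0001
```

```bash
python3 chk.py c7
```

```text
[ 0.51940726 -0.14400675  0.07940101] [0.4 0.2 0. ] finger cw 74.01016518280973 [-0.41  0.57  0.74  2.04 -0.56  0.74  0.65]
```

View pics/c7.png

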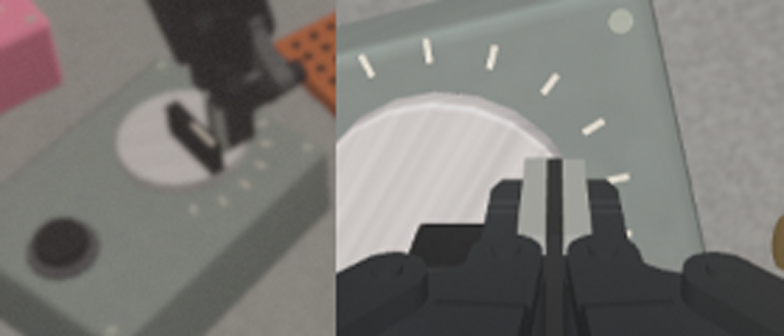

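```bash
python3 - <<'E'
from pl import *
y=tgt(74,0,0)[1]
plan(A,[tgt(74,.02,.08),tgt(74,.02,.13),((*B,.125),y),((*B,.09),y)])
E
```

```text
[20.8 -0.1 -0.7] [-0.003  0.005 -0.   ]
[ 20.5  -0.2 -50.7] [-0.003  0.005 -0.   ]
[-102.8   -6.4  -45.1] [-0.003  0.005 -0.   ]
[-102.6   -6.3  -10.1] [-0.003  0.005 -0.   ]
```

Request:
{"name": "play_rows", "arguments": {"deltas": [[0, [8, 0, 0], [0, 0, 0]], [0, [16, 0, -10], [0, 0, 0]], [0, [20, 0, -40], [0, 0, 0]], [0, [20, 0, -55], [0, 0, 0]], [0, [-20, -2, -55], [0, 0, 0]], [0, [-65, -4, -55], [0, 0, 0]], [0, [-100, -6, -50], [0, 0, 0]], [0, [-103, -6, -48], [0, 0, 0]]]}}

```text
clock: 8.28
tcp_pos: [0.5104, -0.2497, 0.1283]
orientation: [2.249, 2.19, -0.01]
contact_force: [-0.1, 0.4, -0.6]
grip_width: -0.0001
```

```bash
python3 chk.py c8; python3 - <<'E'
from pl import *
y=tgt(74,0,0)[1]
plan(A,[((*B,.08),y),((*B,.067),y)])
E
```

```text
[ 0.51111306 -0.24651726  0.12774941] [ 1.1 -0.1 -1.6] finger cw 74.05172022164528 [-0.25  0.54  0.79  1.95 -0.5   0.86  0.78]
[ 0.3 -0.1 47.7] [-0.004  0.004 -0.001]
[ 0.4 -0.  60.7] [-0.004  0.004 -0.001]
```

View pics/c8.png

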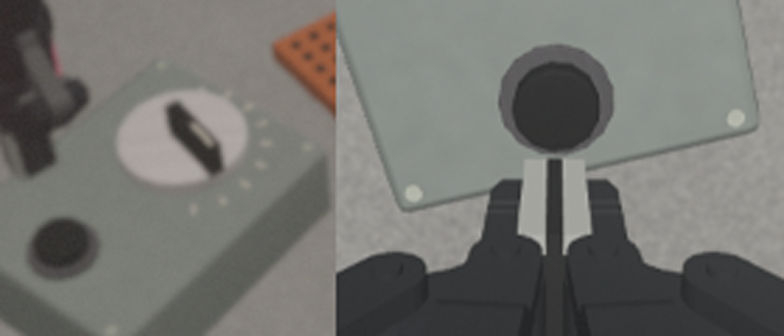

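```bash
cat > ln.py <<'E'
from pl import *
def line(p,n):
    # bright pixels at the wing-top radius (15..37 mm at z=.093) with dark surroundings: the white line
    H=p.shape[0];yy,xx=np.mgrid[0:H,0:p.shape[1]]; uv=np.c_[xx.ravel(),yy.ravel()]
    c=proj(n,np.r_[A,.093])[0]; s=np.hypot(*(uv-c).T)<40; uv=uv[s]
    X=ray(n,uv,.093)[:,:2]-A; rr=np.hypot(*X.T); g=p[uv[:,1],uv[:,0]].max(1).astype(int)
    k=(rr>.004)&(rr<.036)&(g<75); w=X[k]; m=w.mean(0)
    print(n,"dark n",k.sum(),"mean cw",np.degrees(W(w0-np.arctan2(m[1],m[0]))).round(1),"r",np.hypot(*m).round(4))
if __name__=="__main__":
    for n in("top","scene"): line(np.load(n+"0.npz")["p"],n); line(r.grab_frame(n)[0],n)
    p=r.grab_frame("top")[0]; q=r.grab_frame("scene")[0]
    cv2.imwrite("pics/c9.png",np.hstack([cv2.resize(p[190:275,345:445],(400,340)),cv2.resize(q[235:300,190:260],(366,340),interpolation=2)])[...,::-1])
E
python3 ln.py
```

```text
top dark n 52 mean cw -1.1 r 0.0146
top dark n 50 mean cw 72.5 r 0.0158
scene dark n 243 mean cw 46.0 r 0.0183
scene dark n 91 mean cw 91.2 r 0.0196
```

View pics/c9.png

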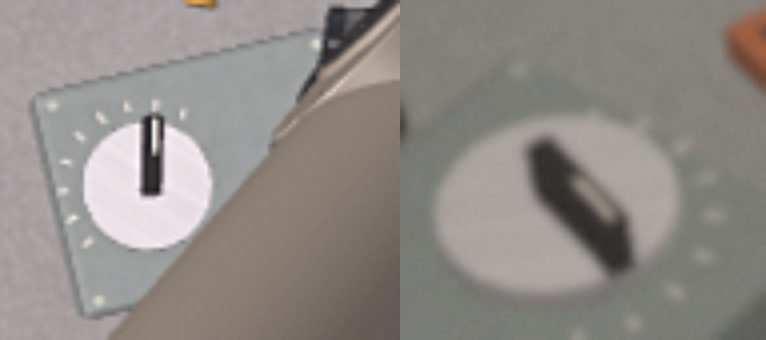

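In the top view the wing at (152,115) points at the 8th tick, one before the last, so it has gone exactly four clicks. Now the button.

Request:
{"name": "play_rows", "arguments": {"deltas": [[0, [0, 0, 20], [0, 0, 0]], [0, [0, 0, 40], [0, 0, 0]], [0, [0, 0, 50], [0, 0, 0]], [0, [0, 0, 54], [0, 0, 0]], [0, [0, 0, 57], [0, 0, 0]], [0, [0, 0, 59], [0, 0, 0]], [0, [0, 0, 60], [0, 0, 0]], [0, [0, 0, 60], [0, 0, 0]]]}}

```text
clock: 9.57
tcp_pos: [0.5114, -0.2454, 0.0681]
orientation: [2.244, 2.199, -0.008]
contact_force: [-2.8, 1.3, 5.9]
grip_width: -0.0001
```

```bash
python3 - <<'E'
from pl import *
for i in range(3):
    r.grab_frame("wrist"); o=r.get_obs(); print(o["tcp_pos"],o["contact_force"])
E
```

```text
[ 0.51138417 -0.24543723  0.06816365] [-2.99596038  2.00774513  5.03199854]
[ 0.51137517 -0.24543246  0.0681327 ] [-4.04302173  1.74070779  5.7167029 ]
[ 0.51137176 -0.24545029  0.06814515] [-3.59869544  1.4127792   5.97501471]
```

Request:
{"name": "play_rows", "arguments": {"deltas": [[0, [0, 0, 1], [0, 0, 0]], [0, [0, 0, 2], [0, 0, 0]], [0, [0, 0, 2], [0, 0, 0]]]}}

```text
clock: 10.1
tcp_pos: [0.5114, -0.2455, 0.0679]
orientation: [-2.244, -2.198, 0.005]
contact_force: [-7.6, 5.2, 21.2]
grip_width: 0.0002
```

Request:
{"name": "play_rows", "arguments": {"deltas": [[0, [0, 0, -10], [0, 0, 0]], [0, [0, 0, -40], [0, 0, 0]], [0, [0, 0, -80], [0, 0, 0]], [0, [0, -30, -110], [0, 0, 0]], [0, [-40, -20, -130], [0, 0, 0]], [0, [-80, -20, -130], [0, 0, 0]], [0, [-120, -20, -130], [0, 0, 0]], [0, [-120, -20, -130], [0, 0, 0]]]}}

```text
clock: 11.1
tcp_pos: [0.4884, -0.3687, 0.1989]
orientation: [2.247, 2.191, -0.008]
contact_force: [-0.0, 0.4, -0.4]
grip_width: 0.0002
```

```bash
python3 - <<'E'
from pl import *
for i in range(8): p=r.grab_frame("top")[0]
q=r.grab_frame("scene")[0]
o=r.get_obs(); print(o["clock"],o["tcp_pos"],o["qvel"].round(3),o["contact_force"])
cv2.imwrite("pics/c10.png",np.hstack([cv2.resize(p[180:280,290:450],(480,300)),cv2.resize(q[235:340,150:260],(314,300),interpolation=2)])[...,::-1])
E
```

```text
11.55 [ 0.48973306 -0.36405585  0.19825878] [ 0.005  0.001  0.005 -0.003  0.001 -0.001 -0.   ] [-0.45855416 -0.46010511 -0.33593574]
```

View pics/c10.png

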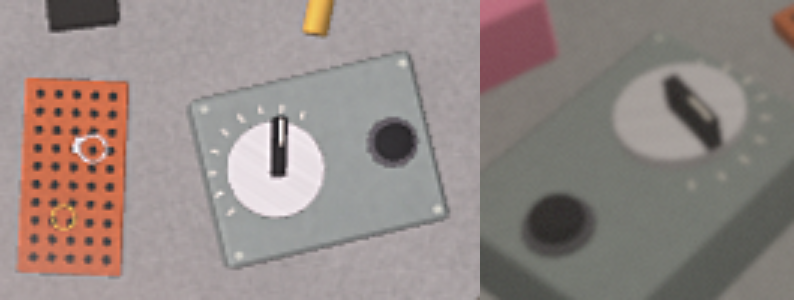

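The button bottomed out at 21 N and the arm is clear. The wing at (279,120) still points at the 8th tick, the button is up, and the things on the board haven't moved.

```bash
python3 -c "
from bench import r
print(r.hand_in())"
```

```text
the job is handed in; nothing more can be done
None
```

I pushed the timer dial's wing four clicks clockwise with the shut fingertips, one click at a time. Then I pressed the start button fully in, let go, drew clear and handed the job in at about 11.6 s.

**Dial:** the wing started at the 4th tick. The last top view shows it at the 8th tick, four clicks on. I did not view the second click; I judged it by the near-zero force. The finger force readings between clicks stayed under about 1 N.

**Button:** it stopped about 5 mm down, where the force rose to about 21 N, and it looks up again in the last pictures.

**Surroundings:** the arm is clear, at about 0.2 m height with no contact force. The board, both rings and the visible parts of the charcoal block and torch look unmoved. I did not re-check the beaker, the scriber or the speed knob, but the arm's path stayed well away from them.

**Checks that disagreed:**
- **Dark-pixel angle:** it gave 72.5° from the top camera and 91° from the scene camera, against the nominal 80°. It was only a rough check, and also off at the start (46° from the scene camera, where 0° was right), so I relied on the tick marks.
- **Wrist view of the button:** it put the button about 8 mm off, because the mask cut it off. I used the top-view position instead, which matched the console's 90 mm spacing.

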